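# Clear the used-up label roll off the unwinder, with its brake on

## Robot

A 6-joint arm with a two-finger parallel gripper is mounted at the origin on the work surface. World frame = base frame: x ahead of the robot, y to its left, z up, the work surface at z = 0. Lengths are in m, angles in rad, forces in N, time in s.
With the tool pointing down it reaches from about 0.4 to 0.925 m from the base axis. Payload 12.5 kg.
Tool frame: the origin (TCP) lies at the very end of the fingers, on their centre line; the grasp point (between the pads) lies 19 mm behind it; z points along the fingers, y is the direction in which the jaws open and shut (so a half turn about z gives the same grasp; the last joint's range is limited). The gripper opens to 95 mm and grips with 3 to 60 N. Pads are 20 mm wide; open, the fingers measure 119 mm over their backs; the gripper's body (75 mm by 180 mm) begins 59 mm behind the grasp point.
Start: joints at [-1.443, 0.491, 1.559, -0, 1.092, -0.106], TCP at [0.145, -0.608, 0.215] pointing down, gripper open.
Joint ranges: [-3.1, 3.1], [-0.84, 2.19], [0.05, 2.79], [-1.13, 4.28], [0.06, 2.93], [-2.69, 2.69]. Speed limits (rad/s): [2.22, 2.22, 2.79, 3.14, 3.14, 3.14].

## Interface

Orientations are given as [roll, pitch, yaw] about the fixed x, y, z axes, in that order (R = Rz(yaw) Ry(pitch) Rx(roll)).
In Python, from bench import * gives the robot as it stands. The module is installed in compiled form; this text tells all that it offers.
- The arm moves only by the shell command python3 -m pendant 'ROWS' [FORCE]. ROWS is text: rows parted by semicolons, each of 7 numbers parted by spaces: the shift along the tool's x, y, z in mm, then the turn, a rotation vector about the tool's x, y, z in rad, then the finger opening in mm, from 0 to 95.1. In form: dx dy dz rx ry rz jaw; .... A call has 1 to 12 rows; each row is the pose to reach, as a shift and turn from the pose measured when the call began, along the tool's axes at that moment; what a row does not reach only later rows make up. A row lasts 1/10 s, in which the tool goes at most 50 mm and 8.59 degrees, less where a joint would pass 70% of its speed; a pose out of reach is approached as far as the arm can. A call with a gripper value outside its range is refused whole. The fingers move at their own pace and stop on an object; FORCE is the grip in N (left out, the last holds). Time passes only in rows, so rows that repeat a pose let the fingers close. It gives the time, the measured TCP pose, the force and the opening at its end, in the units of the state.
- read_state(): the state, without advancing time (a new reading comes with each control period).
- camera(name): name is "side" or "top"; returns the picture (420x560x3 uint8, red, green, blue); there is no depth.
- get_calibration(name): a dict with "mtx" (3x3 intrinsics, pixels), "k1" (the pictures are not rectified: a ray, as slopes to the right and down, at radius r is drawn at 1 + k1 r^2 times it, then the intrinsics apply), "rvec" (rotation vector, rad) and "tvec" (3), from world to camera coordinates, as OpenCV has them. Camera axes: x right, y down, z forward; pixel columns grow to the right and rows downward; lengths in m; the calibration is good to about 2 mm. A picture is of the moment at which its call begins. get_calibration takes no time and is no camera call.
- hand_in(): hands the job in, once; it reports no verdict.
Trained networks look in the newest picture that a camera, given by its name, has taken for a name from the list of things; names that differ only in an ending like _2 or _b are one class to them, and where a whole thing is asked for, a point or a joint stands for the part that bears it (a point fixed in the world has none). Each returns a list of dicts, best first, with "confidence" (0 to 1); they miss things now and then, are a little off and sometimes report something else, mostly with a low value. They report only what shows in the picture. A call takes as long as a camera call. They do not tell look-alikes from the thing itself.
- outline_of(camera, label): "pixels" (420x560 bool, what is visible of it) and "rect" ([centre column, centre row, width, height] in pixels, round what is visible of it).
The state is a dict: "time": time; "joint_positions": joint angles; "joint_velocities": joint speeds; "joint_efforts": joint torques, N m; "ee_pos": TCP position; "eef_rot": TCP orientation; "wrist_force": force on the tool from outside, world axes, zero at the start; "wrist_torque": the same for the moment, N m; "opening": opening from 0.0 (shut) to 1.0 (fully open).
Only numpy, scipy, OpenCV 4.12 (cv2) and the standard library are available. Lean on these libraries where they do the work, as an engineer would, in place of code of your own. Each camera call takes 0.05 s, during which the arm holds its last target. There are 200 camera calls.

## Task

The top label roll on the unwinder's spindle is used up. Swing the brake lever up to its last notch so that it stays there by itself, then slide the used-up roll up off the spindle and set it down flat in the core tray beside the core already there. Then let the brake off for the next roll by pressing the button in the end of the lever until the lever is all the way back home; leave the fresh roll on the spindle and everything else where it is.

Things in the scene. Friction and masses are not known exactly. Their poses are not given: they have to be found in the camera images.
- unwinder: Label unwinder fixed to the counter: grey base 12 mm thick (x -115 to 115, y -167 to 108 mm), a free-turning aluminium platter 200 mm across, its top 35 mm up, and in its middle an upright steel spindle 34 mm thick, its top 145 mm above the counter. Origin: on the counter under the spindle's axis, z up. Brake at its -y side; a guide roller 94 mm tall at (95, 88) mm.
- brake_pivot (a point): Pivot of the brake lever, at (0, -130, 60) mm in the unwinder's frame; the lever turns about the unwinder's y axis through this point. Beside the lever, at its -y side, is a toothed steel quadrant, 97 mm in radius about the pivot.
- brake (a joint): Brake lever angle, rad. 0: off, home, the lever leaning 0.85 from upright towards the unwinder's -x; grows as it swings up towards +x. Ratchet notches at 0.16, 0.34, 0.52 and the last, 0.70 (brake on); stop at 0.79. Swing it 0.03 to 0.05 past a notch (6 to 10 N at the grip) and let go: it settles on it. Starts at 0. A soft damped spring takes it home (0.5 rad/s) while the button is in.
- lever_grip (a point): Centre of the upper part of the lever's round black grip, on the lever's axis, 158 mm from the pivot. The grip is 25 mm thick and runs from 104 to 178 mm from the pivot.
- button (a joint): How far the release button is pushed in, m: 0 out, 0.010 fully in. The sprung button sits in the lever's end and is pressed along the lever towards the pivot; from 6 mm in (5 to 6 N; 7 N when fully in) the latch pin is clear of the notches. Let go early and it catches in the next notch down. It moves by itself a little as the lever ratchets.
- button_top (a point): Middle of the steel button's flat end, 17 mm across, 196 mm from the pivot on the lever's axis when the button is out. Its z axis points out along the lever.
- spent_center (a point): Centre of the used-up label roll: a paper-wound ring 58 mm across, 50 mm tall, bore 40 mm, about 60 g, loose on the spindle on top of the fresh roll, its centre 110 mm above the counter. z: the ring's axis.
- fresh_roll: The fresh label roll under it, on the platter: 130 mm across, 50 mm tall, bore 40 mm. Stays there. Origin: centre of its underside.
- core_tray: Shallow open grey tray fixed to the counter, outside 240 (x) x 150 (y) x 28 mm tall, walls and floor 4 mm. Origin: centre of its underside. It lies on one or the other side of the unwinder.
- old_core: An empty cardboard core standing in the tray: 53 mm across, 50 mm tall, up to 60 mm either way along the tray's x from its middle. Origin: centre of its underside.
- box1: Lowest of a stack of three lidded black meal boxes, each 206 (x) x 146 (y) mm and 52 mm tall, stack 157 mm tall. Origin: centre of its underside.
- box3: Top box of that stack.
- bottle: Pump bottle, 58 mm across, 160 mm tall, near the robot on its left. Origin: centre of its underside.
- pen_cup: Steel cup of marker pens, 66 mm across, 92 mm tall (the pens stand up to 130 mm), near the robot on its right. Origin: centre of its underside.
There are look-alikes about, which are no part of the job. What is shaped like the part that bears spent_center but orange is not meant. There is more than one size of the fresh_roll; the job needs the larger.

How it is judged:
By the outcome, as a careful person would: the job done as asked, in the order asked, and still so for the second after the job is handed in, with the robot touching nothing.
It also fails if it takes over 72 s, if anything falls off the work surface, if the arm or the gripper's body presses on something with over 40 N, if the wrist force passes 120 N, or if a joint passes its speed limit or range.

## Working session

There is one attempt and no reset: what is moved stays moved. The work goes in short steps, Python scripts to look and compute and a shell command to move; the robot and the scene stay as the last step left them, time stands still between calls to the robot, and variables do not carry over. Pictures are saved under pics/ and viewed, about 8 in all and at most 12, crops included, and the job is handed in when it is done.

```bash
mkdir -p pics; python3 - <<'E'
from bench import *
import cv2,numpy as np
for n in("side","top"):
    im=camera(n); cv2.imwrite(f"pics/{n}0.png",im[:,:,::-1])
    c=get_calibration(n); print(n,c)
    for l in("unwinder","spent_center","fresh_roll","core_tray","old_core","lever_grip","button_top","box1","bottle","pen_cup"):
        print(l,[(np.round(d["rect"],0).tolist(),round(d["confidence"],2)) for d in outline_of(n,l)[:4]])
print(read_state())
E
```

```text
side {'mtx': array([[398.60299481,   0.        , 279.35553806],
       [  0.        , 398.60299481, 207.61799794],
       [  0.        ,   0.        ,   1.        ]]), 'k1': -0.02671499320690142, 'rvec': array([ 2.18909898, -0.22210705,  0.0913979 ]), 'tvec': array([-0.50576511,  0.16720237,  0.87336339])}
unwinder [([343.0, 239.0, 146.0, 119.0], 0.76)]
spent_center [([334.0, 204.0, 27.0, 27.0], 0.91), ([325.0, 380.0, 167.0, 78.0], 0.38)]
fresh_roll [([334.0, 221.0, 56.0, 50.0], 0.72), ([242.0, 275.0, 44.0, 43.0], 0.62), ([360.0, 392.0, 37.0, 51.0], 0.4)]
core_tray [([326.0, 380.0, 165.0, 79.0], 0.82)]
old_core [([360.0, 391.0, 35.0, 49.0], 0.74)]
lever_grip [([341.0, 240.0, 67.0, 33.0], 0.89)]
button_top []
box1 [([252.0, 178.0, 73.0, 20.0], 0.85), ([248.0, 137.0, 75.0, 31.0], 0.68), ([312.0, 226.0, 10.0, 11.0], 0.43)]
bottle [([250.0, 137.0, 74.0, 36.0], 0.61), ([202.0, 189.0, 28.0, 62.0], 0.57), ([253.0, 175.0, 70.0, 23.0], 0.52)]
pen_cup [([200.0, 308.0, 42.0, 69.0], 0.62)]
top {'mtx': array([[434.95086826,   0.        , 288.20565104],
       [  0.        , 434.95086826, 216.9946
[... 887 characters left out ...]
: 1.1, 'joint_positions': array([-1.44262907e+00,  4.90910730e-01,  1.55889559e+00,  8.76234039e-06,
        1.09170563e+00, -1.05567959e-01]), 'joint_velocities': array([ 1.21143544e-03,  5.17266049e-04,  2.77841521e-04,  1.40298932e-03,
        5.94115303e-05, -9.28520507e-04]), 'joint_efforts': array([ 9.60322941e-04, -6.12483001e+01, -2.58420002e+01,  6.92480640e-02,
        4.46072279e-02,  1.46392449e-05]), 'ee_pos': array([ 0.14480402, -0.60801311,  0.21465579]), 'eef_rot': array([3.14151158e+00, 7.70787797e-07, 2.33731181e-01]), 'wrist_force': array([-0.73252023,  0.27676914, -0.39011933]), 'wrist_torque': array([ 0.00068278, -0.00695296,  0.00710231]), 'opening': 1.0008697082222053}
```

View pics/side0.png

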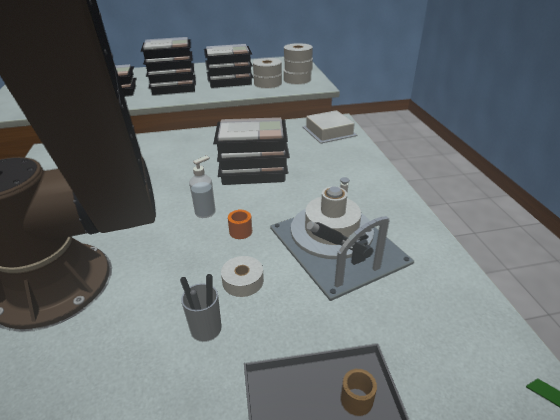

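View pics/top0.png

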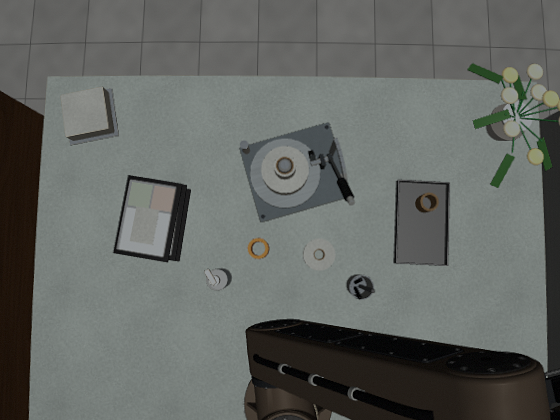

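The side view shows the unwinder at (340,240). The spent roll is on its spindle at (334,204), on the fresh roll at (334,221). The lever leans towards the robot, the tray is at (325,380) and the old core at (360,391).
Look-alikes: the orange ring at side (240,223) / top (258,249), and the smaller white roll at side (242,275) / top (320,254). The old core at (360,391) could also be mistaken for the roll. I choose the ring on the spindle and check it in a crop.

```bash
python3 - <<'E'
import cv2,numpy as np
a=cv2.imread("pics/side0.png")[170:300,260:420]; b=cv2.imread("pics/top0.png")[110:230,230:365]
a=cv2.resize(a,(480,390),interpolation=cv2.INTER_CUBIC)
a=cv2.resize(cv2.imread("pics/side0.png")[170:300,260:420],(400,325),interpolation=cv2.INTER_CUBIC)
b=cv2.resize(b,(400,356),interpolation=cv2.INTER_CUBIC)
o=np.zeros((356,800,3),np.uint8);o[:325,:400]=a;o[:,400:]=b
cv2.imwrite("pics/crop1.png",np.clip(o*1.5,0,255).astype(np.uint8))
E
cat > h.py <<'E'
from bench import *
import cv2,numpy as np
from scipy.optimize import least_squares
from scipy.spatial.transform import Rotation as R
C={n:get_calibration(n) for n in("side","top")}
def proj(n,P):
    c=C[n];return cv2.projectPoints(np.asarray(P,float).reshape(-1,1,3),c["rvec"],c["tvec"],c["mtx"],np.array([c["k1"],0,0,0,0]))[0][:,0]
def ray(n,uv):
    c=C[n];p=cv2.undistortPoints(np.array([[uv]],float),c["mtx"],np.array([c["k1"],0,0,0,0]))[0,0]
    r=cv2.Rodrigues(c["rvec"])[0];return -r.T@c["tvec"],r.T@np.array([*p,1])
def onz(n,uv,z):
    o,d=ray(n,uv);return o+d*(z-o[2])/d[2]
def U(x,y,a,P): # unwinder frame -> world
    P=np.atleast_2d(np.asarray(P,float));c,s=np.cos(a),np.sin(a)
    return np.c_[x+c*P[:,0]-s*P[:,1],y+s*P[:,0]+c*P[:,1],P[:,2]]
def lev(th,r): # lever-axis point in unwinder frame
    t=th-0.85;return [r*np.sin(t),-.13,.06+r*np.cos(t)]
E
```

```text
(no output)
```

View pics/crop1.png

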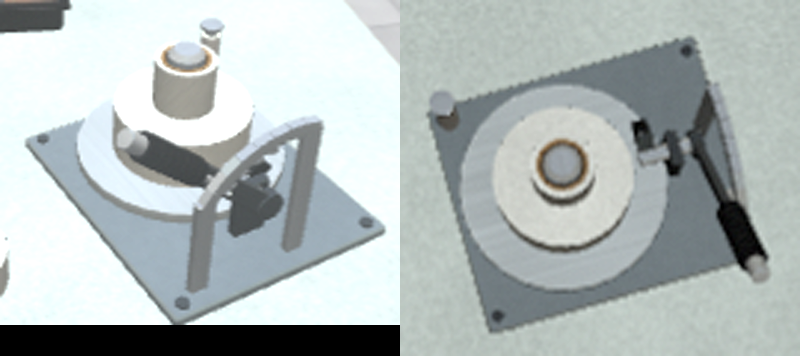

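The crop confirms it: a white paper ring with a brown bore sits on the spindle above the big roll. The lever's steel button is at side (311,227) and top (350,200).

```bash
cat >> h.py <<'E'
def fit(obs,x0=(.7,0,.2)):
    f=lambda p:np.concatenate([(proj(n,U(*p,P))[0]-uv) for n,P,uv in obs])
    s=least_squares(f,x0,loss="soft_l1");return s.x,f(s.x).reshape(-1,2)
E
python3 - <<'E'
from h import *
z=.012
obs=[("side",[-.115,.108,z],(270.8,226.8)),("side",[-.115,-.167,z],(331.2,298)),("side",[.115,-.167,z],(413.2,262)),
("top",[.115,.108,z],(240.1,148.1)),("top",[.115,-.167,z],(328.9,122.8)),("top",[-.115,.108,z],(261,221.6)),
("side",[0,0,.145],(334.8,190)),("top",[0,0,.145],(285,165.2)),
("side",lev(0,.196),(310.8,226.8)),("top",lev(0,.196),(350.5,200.3))]
p,r=fit(obs);print(p,np.round(r,1).tolist())
for nm,P in(("piv",[0,-.13,.06]),("grip0",lev(0,.158)),("btn0",lev(0,.196)),("grip.74",lev(.74,.158)),("btn.7",lev(.7,.196)),("roller",[.095,.088,.094])):print(nm,U(*p,P)[0].round(3))
# tray, core, others
for n,l in(("top","core_tray"),("side","core_tray"),("top","old_core"),("side","old_core"),("top","bottle"),("top","box1"),("side","pen_cup")):
    camera(n);d=outline_of(n,l)
    if d:
        m=d[0]["pixels"].astype(np.uint8);k=max(cv2.findContours(m,0,2)[0],key=cv2.contourArea)
        print(n,l,cv2.minAreaRect(k))
        if l=="core_tray":
            q=cv2.boxPoints(cv2.minAreaRect(k)) if n=="top" else cv2.approxPolyDP(k,5,True)[:,0]
            print([onz(n,u,.028).round(3).tolist() for u in q])
        if l=="old_core": m0=cv2.minEnclosingCircle(k);print(m0,onz(n,m0[0],.05 if n=="top" else .025).round(3))
E
```

```text
[0.64738988 0.01348893 0.3019394 ] [[-1.7, -0.8], [-0.3, 1.5], [2.3, -1.2], [-1.5, -1.1], [0.1, -2.2], [-0.2, 1.0], [0.0, 0.1], [0.2, -0.9], [-0.3, -0.4], [2.3, 1.9]]
piv [ 0.686 -0.111  0.06 ]
grip0 [ 0.573 -0.146  0.164]
btn0 [ 0.545 -0.154  0.189]
grip.74 [ 0.669 -0.116  0.217]
btn.7 [ 0.658 -0.119  0.254]
roller [0.712 0.126 0.094]
top core_tray ((421.2315979003906, 222.82577514648438), (55.54558563232422, 84.82732391357422), 2.337306022644043)
[[0.392, -0.288, 0.028], [0.633, -0.3, 0.028], [0.629, -0.461, 0.028], [0.387, -0.446, 0.028]]
side core_tray ((326.0, 380.9999694824219), (163.99996948242188, 75.99998474121094), -0.0)
[[0.629, -0.44, 0.028], [0.631, -0.306, 0.028], [0.396, -0.299, 0.028], [0.392, -0.394, 0.028]]
top old_core ((182.8400115966797, 224.62001037597656), (6.081117630004883, 72.26630401611328), 8.130102157592773)
((182.0, 224.5), 36.183658599853516) [0.495 0.299 0.05 ]
side old_core ((358.0135192871094, 391.9189147949219), (35.18138122558594, 46.5249137878418), 9.462322235107422)
((357.0, 391.90216064453125), 23.441707611083984) [ 0.568 -0.384  0.025]
top bottle ((218.47525024414062, 278.7524719238281), (21.890817642211914, 25.671960830688477), 84.2894058227539)
top box1 ((182.67550659179688, 224.528076171875), (4.423734188079834, 72.16216278076172), 9.090276718139648)
side pen_cup ((200.95254516601562, 308.2554931640625), (66.44377899169922, 36.45046615600586), 83.41805267333984)
```

```bash
cat >> h.py <<'E'
PU=(0.64739,0.01349,0.30194)
def ori(yaw,lean): return R.from_euler("xyz",[np.pi,0,yaw])*R.from_euler("y",lean)
def row(pos,ro,s=None):
    s=s or read_state();R0=R.from_euler("xyz",s["eef_rot"])
    d=R0.inv().apply(np.asarray(pos)-s["ee_pos"])*1000;w=(R0.inv()*ro).as_rotvec()
    return " ".join(f"{v:.0f}" for v in d)+" "+" ".join(f"{v:.3f}" for v in w)
def atlev(th,r,lean,tip=.019,dy=0,p=None): # TCP with grasp point (tip=.019) or tip (0) on lever axis
    p=p or PU;o=ori(p[2],lean);return U(*p,lev(th,r))[0]+o.apply([0,dy,tip]),o
E
python3 - <<'E'
from h import *
p,o=atlev(0,.15,.6); print(row(p+o.apply([0,0,-.09]),o))
# refine core/tray/ring
for n in("top","side"):
    camera(n)
    for l in("old_core","spent_center"):
        for d in outline_of(n,l)[:3]: print(n,l,d["rect"],round(d["confidence"],2),[onz(n,d["rect"][:2],z).round(3)[:2].tolist() for z in(.025,.05,.11,.135)])
E
```

```text
489 -348 -3 0.020 0.600 -0.066
top old_core [427.0, 203.5, 24.7, 24.0] 0.81 [[0.565, -0.391], [0.562, -0.383], [0.554, -0.364], [0.551, -0.356]]
top spent_center [256.2, 250.4, 20.1, 19.0] 0.7 [[0.426, 0.093], [0.426, 0.091], [0.425, 0.087], [0.425, 0.085]]
top spent_center [285.4, 168.7, 20.4, 20.4] 0.56 [[0.66, 0.014], [0.655, 0.014], [0.643, 0.013], [0.638, 0.013]]
side old_core [360.7, 392.3, 37.0, 50.4] 0.57 [[0.573, -0.386], [0.566, -0.399], [0.548, -0.429], [0.54, -0.442]]
side spent_center [333.2, 202.2, 25.3, 31.0] 0.61 [[0.688, 0.13], [0.676, 0.097], [0.647, 0.016], [0.635, -0.018]]
side spent_center [240.4, 223.2, 31.1, 28.9] 0.61 [[0.435, 0.093], [0.433, 0.061], [0.429, -0.016], [0.427, -0.048]]
```

```bash
python3 -m pendant '120 -80 -30 0.02 0.15 -0.03 60; 489 -348 -3 0.020 0.600 -0.066 60; 489 -348 -3 0.020 0.600 -0.066 60; 489 -348 -3 0.020 0.600 -0.066 60; 489 -348 -3 0.020 0.600 -0.066 60; 489 -348 -3 0.020 0.600 -0.066 60; 489 -348 -3 0.020 0.600 -0.066 60; 489 -348 -3 0.020 0.600 -0.066 60; 489 -348 -3 0.020 0.600 -0.066 60; 489 -348 -3 0.020 0.600 -0.066 60; 489 -348 -3 0.020 0.600 -0.066 60; 489 -348 -3 0.020 0.600 -0.066 60'
python3 - <<'E'
from h import *
p,o=atlev(0,.15,.6); print(row(p+o.apply([0,0,-.09]),o),read_state()["joint_positions"].round(2))
print(row(p,o))
a=camera("side");b=camera("top")
q,_=atlev(0,.15,.6,tip=0);print([proj(n,[q,p,U(*PU,lev(0,.196))[0]]).round().tolist() for n in("side","top")])
a=cv2.resize(a[120:300,200:440],(480,360));b=cv2.resize(b[100:280,200:400],(320,288))
o=np.zeros((360,800,3),np.uint8);o[:,:480]=a;o[:288,480:]=b
cv2.imwrite("pics/pre.png",np.clip(o[:,:,::-1]*1.4,0,255).astype(np.uint8))
E
```

```text
time: 3.3
ee_pos: [0.5402, -0.1555, 0.218]
eef_rot: [3.14, -0.601, 0.302]
wrist_force: [0.9, -2.3, 0.6]
opening: 0.63
-0 1 0 0.001 -0.001 0.000 [-0.62  0.29  2.04  0.9   0.61 -0.06]
-0 0 90 0.001 -0.001 0.000
[[[326.0, 233.0], [330.0, 238.0], [310.0, 226.0]], [[347.0, 191.0], [345.0, 188.0], [353.0, 202.0]]]
```

View pics/pre.png

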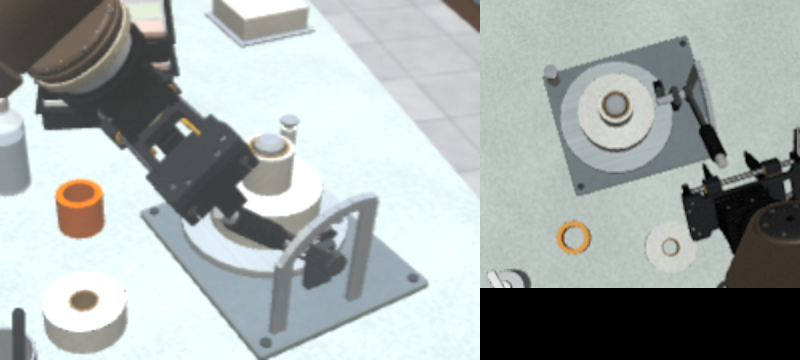

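The fingers straddle the lever line. The button is at crop-top (720,160), about 2 px left of my model, so I shift 3 mm towards +y'.

```bash
python3 -m pendant '0 -3 30 0 0 0 60; 0 -3 60 0 0 0 60; 0 -3 90 0 0 0 60; 0 -3 90 0 0 0 60; 0 -3 90 0 0 0 24; 0 -3 90 0 0 0 24; 0 -3 90 0 0 0 20; 0 -3 90 0 0 0 20; 0 -3 90 0 0 0 20' 8
python3 - <<'E'
from h import *
s=read_state();R0=R.from_euler("xyz",s["eef_rot"]);print(R0.inv().apply(s["wrist_force"]).round(1))
for th in(.1,.2,.3,.4,.5,.6,.7,.745):
    p0,o0=atlev(0,.15,.6); p,o=atlev(th,.15,.6-th*.8)
    R0=o0;print(th,(R0.inv().apply(p-p0)*1000).round(),(R0.inv()*o).as_rotvec().round(2))
E
```

```text
time: 4.3
ee_pos: [0.5895, -0.1358, 0.1447]
eef_rot: [3.136, -0.602, 0.309]
wrist_force: [3.8, -16.1, -0.9]
opening: 0.271
[-1.6 16.5  0.1]
0.1 [13. -0. -3.] [ 0.   -0.08 -0.  ]
0.2 [27. -0. -5.] [-0.   -0.16  0.  ]
0.3 [40. -0. -5.] [ 0.   -0.24  0.  ]
0.4 [54. -0. -4.] [-0.   -0.32  0.  ]
0.5 [67.  0. -1.] [ 0.  -0.4  0. ]
0.6 [80. -0.  2.] [ 0.   -0.48  0.  ]
0.7 [92. -0.  7.] [ 0.   -0.56  0.  ]
0.745 [98. -0. 10.] [ 0.  -0.6  0. ]
```

```bash
python3 -m pendant '0 3 0 0 0 0 20; 0 3 0 0 0 0 20; 0 3 0 0 0 0 20' 8
python3 - <<'E'
from h import *
s=read_state();R0=R.from_euler("xyz",s["eef_rot"]);print(R0.inv().apply(s["wrist_force"]).round(1),s["wrist_torque"].round(2))
p,o=atlev(0,.15,.6);print((o.inv().apply(s["ee_pos"]-p)*1000).round(1))
E
```

```text
time: 4.6
ee_pos: [0.5896, -0.1369, 0.1444]
eef_rot: [3.14, -0.601, 0.309]
wrist_force: [-0.8, 9.4, -0.8]
opening: 0.265
[ 1.3 -9.2  1.9] [0.97 0.4  0.6 ]
[ 2.3 -3.6  0.2]
```

```bash
python3 -m pendant '0 -1 0 0 0 0 18; 13 -1 -3 0 -0.08 0 18; 27 -1 -5 0 -0.16 0 18; 40 -1 -5 0 -0.24 0 18; 54 -1 -4 0 -0.32 0 18; 67 -1 -1 0 -0.40 0 18; 80 -1 2 0 -0.48 0 18; 92 -1 7 0 -0.56 0 18; 97 -1 9 0 -0.59 0 18; 97 -1 9 0 -0.59 0 18' 25
python3 - <<'E'
from h import *
s=read_state();R0=R.from_euler("xyz",s["eef_rot"]);print(R0.inv().apply(s["wrist_force"]).round(1),s["wrist_torque"].round(2))
d=R.from_euler("z",-PU[2]).apply(s["ee_pos"]-R0.apply([0,0,.019])-U(*PU,[0,-.13,.06])[0]);print(d.round(4),"theta",np.arctan2(d[0],d[2])+.85,np.hypot(d[0],d[2]))
E
```

```text
time: 5.6
ee_pos: [0.6706, -0.1121, 0.1909]
eef_rot: [3.138, -0.008, 0.309]
wrist_force: [-0.0, -13.1, -5.7]
opening: 0.255
[-4.  12.5  5.7] [-2.13  0.13  0.12]
[-0.0153  0.0033  0.1499] theta 0.7484234725107971 0.15065383914550548
```

```bash
python3 -m pendant '0 0 0 0 0 0 50; 0 0 0 0 0 0 50; 0 0 0 0 0 0 50; 0 0 -50 0 0 0 50; 0 0 -100 0 0 0 50; 0 0 -110 0 0 0 50; 0 0 -110 0 0 0 50' 
python3 - <<'E'
from h import *
a=camera("side");b=camera("top")
print(outline_of("side","button_top")[:1] and [d["rect"] for d in outline_of("side","button_top")],[d["rect"] for d in outline_of("side","lever_grip")[:2]])
for t in(.52,.70):print(t,[proj(n,[U(*PU,lev(t,r))[0] for r in(.104,.158,.196)]).round(1).tolist() for n in("side","top")])
a=cv2.resize(a[160:300,260:420],(640,560))
cv2.imwrite("pics/lev.png",np.clip(a[:,:,::-1]*1.4,0,255).astype(np.uint8))
E
```

```text
time: 6.3
ee_pos: [0.67, -0.1117, 0.3033]
eef_rot: [3.135, -0.011, 0.309]
wrist_force: [0.8, -0.1, -1.1]
opening: 0.528
[] [[370.0, 217.5, 17.3, 80.6], [343.9, 237.6, 147.3, 123.2]]
0.52 [[[359.2, 220.9], [354.5, 202.1], [350.9, 187.8]], [[337.7, 161.3], [342.2, 163.6], [345.6, 165.4]]]
0.7 [[[366.8, 216.3], [366.6, 195.0], [366.5, 178.8]], [[335.8, 154.2], [339.1, 152.3], [341.7, 150.8]]]
```

View pics/lev.png

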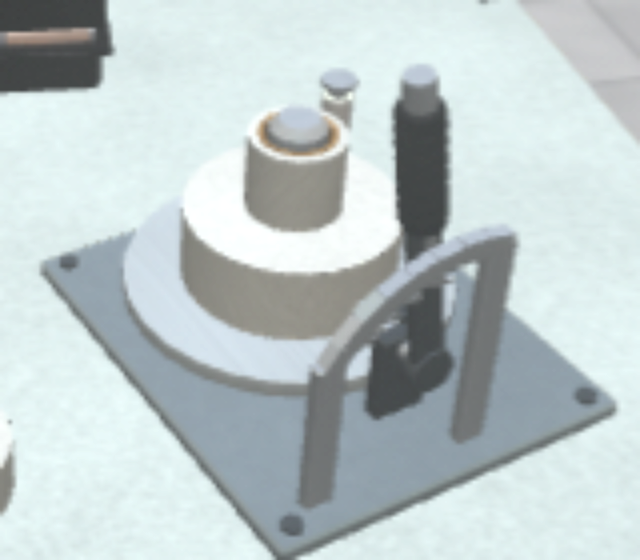

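Crop button at (421,72), i.e. side (365,178). That matches the 0.70 prediction (366,179), so the lever is holding on its last notch. Next is the spent roll.

```bash
python3 - <<'E'
from h import *
o=ori(.302,0)
for z in(.303,.2,.094):print(row([.646,.0137,z],o))
E
```

```text
16 -127 -4 0.002 -0.005 0.007
16 -127 99 0.002 -0.005 0.007
15 -127 205 0.002 -0.005 0.007
```

```bash
python3 -m pendant '5 -45 -4 0 0 0 80; 10 -90 -4 0.002 -0.005 0.007 80; 16 -127 -4 0.002 -0.005 0.007 80; 16 -127 20 0.002 -0.005 0.007 80; 16 -127 60 0.002 -0.005 0.007 80; 16 -127 100 0.002 -0.005 0.007 80; 16 -127 120 0.002 -0.005 0.007 80; 16 -127 120 0.002 -0.005 0.007 80' 
python3 - <<'E'
from h import *
a=camera("side");b=camera("top")
print(row([.646,.0137,.094],ori(.302,0)))
a=cv2.resize(a[100:240,240:440],(500,350));b=cv2.resize(b[100:240,220:340],(300,350))
cv2.imwrite("pics/pre2.png",np.clip(np.hstack([a,b])[:,:,::-1]*1.4,0,255).astype(np.uint8))
E
```

```text
time: 7.3
ee_pos: [0.6447, 0.0142, 0.1743]
eef_rot: [-3.139, 0.007, 0.302]
wrist_force: [0.4, 0.4, 0.3]
opening: 0.842
-1 0 84 -0.000 0.001 -0.000
```

View pics/pre2.png

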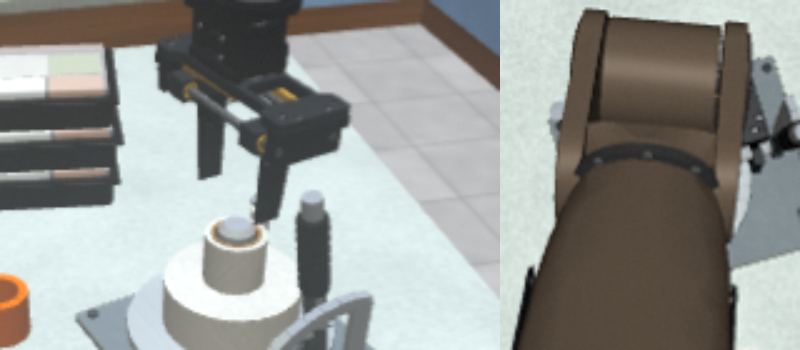

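The fingertips at crop (209,178) and (268,222) straddle the ring at (235,240), and the body is clear of the lever.

```bash
python3 -m pendant '-1 0 30 0 0 0 80; -1 0 60 0 0 0 80; -1 0 81 0 0 0 80; -1 0 81 0 0 0 80; -1 0 81 0 0 0 50; -1 0 81 0 0 0 50; -1 0 81 0 0 0 50; -1 0 81 0 0 0 50; -1 0 81 0 0 0 50' 12
```

```text
time: 8.3
ee_pos: [0.646, 0.0137, 0.0988]
eef_rot: [3.141, -0.001, 0.302]
wrist_force: [-0.6, -0.3, 6.6]
opening: 0.603
```

```bash
python3 -m pendant '0 0 -2 0 0 0 50; 0 0 -5 0 0 0 50; 0 0 -10 0 0 0 50; 0 0 -10 0 0 0 50' 12
```

```text
time: 8.7
ee_pos: [0.6463, 0.0137, 0.1095]
eef_rot: [3.141, -0.002, 0.302]
wrist_force: [0.7, 0.6, 0.6]
opening: 0.606
```

```bash
python3 -m pendant '0 0 -50 0 0 0 50; 0 0 -100 0 0 0 50; 0 0 -150 0 0 0 50; 0 0 -190 0 0 0 50; 0 0 -190 0 0 0 50' 
python3 - <<'E'
from h import *
o=ori(-.03,0)
for z in(.30,.15,.03):print(row([.455,-.373,z],o))
E
```

```text
time: 9.2
ee_pos: [0.6474, 0.0137, 0.3058]
eef_rot: [3.137, -0.011, 0.302]
wrist_force: [0.4, -0.3, 0.3]
opening: 0.605
-299 312 4 0.003 -0.012 0.332
-300 311 154 0.003 -0.012 0.332
-302 311 274 0.003 -0.012 0.332
```

```bash
python3 -m pendant '-30 31 4 0.003 -0.012 0.03 50; -60 62 4 0.003 -0.012 0.06 50; -90 94 4 0.003 -0.012 0.1 50; -120 125 4 0.003 -0.012 0.13 50; -150 156 4 0.003 -0.012 0.16 50; -180 187 4 0.003 -0.012 0.2 50; -210 218 4 0.003 -0.012 0.23 50; -240 249 4 0.003 -0.012 0.27 50; -270 280 4 0.003 -0.012 0.30 50; -299 312 4 0.003 -0.012 0.332 50; -300 311 50 0.003 -0.012 0.332 50; -300 311 100 0.003 -0.012 0.332 50'
python3 - <<'E'
from h import *
a=camera("side");b=camera("top")
s=read_state();print(row([.455,-.373,.019],ori(-.03,0)))
for l in("spent_center","old_core","core_tray"):print(l,[np.round(d["rect"]).tolist() for d in outline_of("side",l)[:3]],[np.round(d["rect"]).tolist() for d in outline_of("top",l)[:3]])
a=cv2.resize(a[200:420,220:440],(450,450))
cv2.imwrite("pics/place.png",np.clip(a[:,:,::-1]*1.4,0,255).astype(np.uint8))
E
```

```text
time: 10.4
ee_pos: [0.4537, -0.3738, 0.2031]
eef_rot: [3.14, -0.001, -0.033]
wrist_force: [0.1, -1.9, -1.1]
opening: 0.603
5 4 179 -0.008 0.009 -0.001
spent_center [[238.0, 223.0, 24.0, 32.0], [295.0, 351.0, 16.0, 3.0]] [[258.0, 250.0, 18.0, 19.0]]
old_core [[358.0, 393.0, 42.0, 50.0], [291.0, 352.0, 25.0, 8.0], [362.0, 238.0, 110.0, 123.0]] [[428.0, 203.0, 26.0, 22.0]]
core_tray [[326.0, 380.0, 165.0, 77.0]] []
```

View pics/place.png

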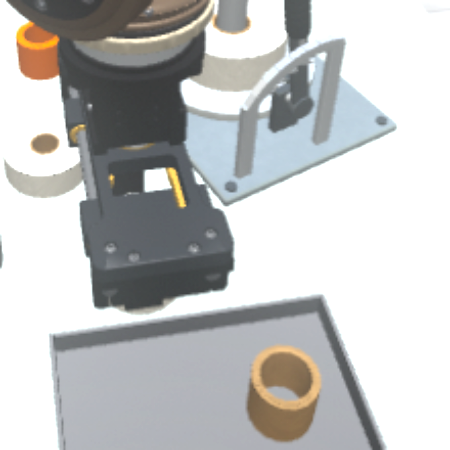

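The roll is held over the left half of the tray. The old core at crop (285,395) is well clear, and the lever is still upright.

```bash
python3 -m pendant '4 2 50 0 0 0 50; 4 2 100 0 0 0 50; 4 2 140 0 0 0 50; 4 2 160 0 0 0 50; 4 2 170 0 0 0 50; 4 2 175 0 0 0 50; 4 2 175 0 0 0 50; 4 2 175 0 0 0 50'
```

```text
time: 11.6
ee_pos: [0.4602, -0.3758, 0.0326]
eef_rot: [3.138, -0.004, -0.03]
wrist_force: [-0.0, 0.1, -0.1]
opening: 0.6
```

```bash
python3 -m pendant '0 0 5 0 0 0 50; 0 0 9 0 0 0 50; 0 0 11 0 0 0 50; 0 0 11 0 0 0 50'; python3 -c "
from h import *
print(read_state()['ee_pos'],read_state()['wrist_force'])"
```

```text
time: 12.0
ee_pos: [0.4601, -0.3758, 0.0213]
eef_rot: [3.138, -0.003, -0.03]
wrist_force: [0.2, -0.4, 0.2]
opening: 0.605
[ 0.46009065 -0.37576409  0.02134143] [ 0.17060384 -0.44648522  0.20422291]
```

```bash
python3 -m pendant '0 0 1 0 0 0 50; 0 0 2 0 0 0 50; 0 0 2 0 0 0 50'; python3 -m pendant '0 0 1 0 0 0 50; 0 0 2 0 0 0 50; 0 0 2 0 0 0 50'
```

```text
time: 12.3
ee_pos: [0.4601, -0.3757, 0.0192]
eef_rot: [3.138, -0.003, -0.03]
wrist_force: [0.0, -0.3, -0.7]
opening: 0.601
time: 12.6
ee_pos: [0.4602, -0.3759, 0.0177]
eef_rot: [3.138, -0.004, -0.03]
wrist_force: [-1.2, 1.3, 5.0]
opening: 0.599
```

The roll touched down (5 N at TCP z 0.018). I release and retreat.

```bash
python3 -m pendant '0 0 -1 0 0 0 74; 0 0 -1 0 0 0 74; 0 0 -1 0 0 0 74; 0 0 -40 0 0 0 74; 0 0 -90 0 0 0 74; 0 0 -140 0 0 0 74; 0 0 -190 0 0 0 74; 0 0 -240 0 0 0 40; 0 0 -300 0 0 0 10; 0 0 -300 0 0 0 0; 0 0 -300 0 0 0 0'
cat >> h.py <<'E'
def press(th,dep,lean=None,dy=-.0035): return atlev(th,.196-dep,.85-th if lean is None else lean,tip=0,dy=dy)
E
python3 - <<'E'
from h import *
for d in(-.05,-.015):print(row(*press(.70,d)))
print([(l,[np.round(d["rect"]).tolist() for d in (camera("side"),outline_of("side",l))[1][:3]]) for l in("spent_center","old_core")])
print("expect",proj("side",[[.460,-.376,.029]]))
E
```

```text
time: 13.7
ee_pos: [0.4594, -0.375, 0.3193]
eef_rot: [3.136, -0.006, -0.03]
wrist_force: [-0.6, 0.1, 0.1]
opening: 0.501
183 -262 16 0.032 0.144 -0.330
187 -264 50 0.032 0.144 -0.330
[('spent_center', [[240.0, 223.0, 25.0, 28.0], [294.0, 394.0, 34.0, 47.0], [361.0, 238.0, 108.0, 119.0]]), ('old_core', [[359.0, 392.0, 35.0, 50.0]])]
expect [[290.52610063 398.89072043]]
```

```bash
python3 -m pendant '18 -26 16 0.003 0.014 -0.033 0; 55 -79 16 0.01 0.04 -0.1 0; 91 -131 16 0.016 0.07 -0.165 0; 128 -184 16 0.02 0.1 -0.23 0; 160 -230 16 0.03 0.13 -0.29 0; 183 -262 16 0.032 0.144 -0.330 0; 183 -262 16 0.032 0.144 -0.330 0; 187 -264 40 0.032 0.144 -0.330 0; 187 -264 40 0.032 0.144 -0.330 0; 187 -264 40 0.032 0.144 -0.330 0; 187 -264 40 0.032 0.144 -0.330 0'
python3 - <<'E'
from h import *
a=camera("side");b=camera("top")
for d in(-.01,0,.004):print(row(*press(.70,d)))
a=cv2.resize(a[60:300,240:480],(600,600),interpolation=cv2.INTER_CUBIC)
cv2.imwrite("pics/press.png",np.clip(a[:,:,::-1]*1.4,0,255).astype(np.uint8))
E
```

```text
time: 15.0
ee_pos: [0.6535, -0.1171, 0.276]
eef_rot: [-3.135, -0.147, 0.299]
wrist_force: [0.6, 0.6, 0.8]
opening: 0.005
0 0 13 -0.005 0.002 -0.003
0 0 23 -0.005 0.002 -0.003
0 0 27 -0.005 0.002 -0.003
```

View pics/press.png

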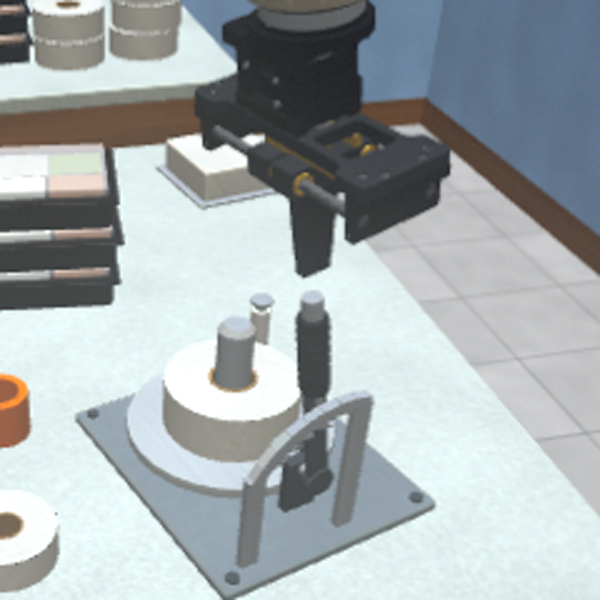

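The fingertip at crop (312,272) is in line above the button at (313,296), with the lever still on its notch. I feel for contact.

```bash
python3 -m pendant '0 0 10 0 0 0 0; 0 0 17 0 0 0 0; 0 0 20 0 0 0 0; 0 0 20 0 0 0 0; 0 0 20 0 0 0 0'; python3 -c "
from h import *
print(row(*press(.7,0)))"; python3 -m pendant '0 0 2 0 0 0 0; 0 0 2 0 0 0 0; 0 0 2 0 0 0 0';  python3 -c "
from h import *
print(row(*press(.7,0)))"; python3 -m pendant '0 0 2 0 0 0 0; 0 0 2 0 0 0 0; 0 0 2 0 0 0 0';  python3 -c "
from h import *
print(row(*press(.7,0)))"
```

```text
time: 15.6
ee_pos: [0.6564, -0.1161, 0.2565]
eef_rot: [-3.136, -0.148, 0.299]
wrist_force: [0.4, -0.3, -0.3]
opening: 0.005
0 0 3 -0.005 0.002 -0.003
time: 15.9
ee_pos: [0.6567, -0.116, 0.2546]
eef_rot: [-3.136, -0.148, 0.299]
wrist_force: [-0.1, 0.2, 0.7]
opening: 0.007
0 0 1 -0.005 0.002 -0.003
time: 16.2
ee_pos: [0.657, -0.1159, 0.2529]
eef_rot: [-3.136, -0.149, 0.299]
wrist_force: [-0.4, -0.6, 4.0]
opening: 0.003
0 0 -1 -0.005 0.001 -0.002
```

Contact is at the modelled button height (4 N at about 1 mm in). I compute the follow-down arc.

```bash
python3 - <<'E'
from h import *
for th,d in[(.7,.005),(.69,.0085)]+[(.645-.05*i,.0085) for i in range(10)]:print(row(*press(th,d)),end="; ")
E
```

```text
0 0 4 -0.005 0.001 -0.002; -2 0 8 -0.005 0.011 -0.003; -10 0 8 -0.005 0.056 -0.003; -20 0 9 -0.005 0.106 -0.003; -29 0 10 -0.005 0.156 -0.003; -38 0 12 -0.005 0.206 -0.003; -47 0 14 -0.005 0.256 -0.003; -56 0 16 -0.005 0.306 -0.003; -65 0 19 -0.005 0.356 -0.003; -74 0 23 -0.004 0.406 -0.003; -82 0 27 -0.004 0.456 -0.004; -91 0 31 -0.004 0.506 -0.004;
```

```bash
python3 -m pendant '0 0 4 0 0 0 0; -2 0 8 0 0.011 0 0; -10 0 8 0 0.056 0 0; -20 0 9 0 0.106 0 0; -29 0 10 0 0.156 0 0; -38 0 12 0 0.206 0 0; -47 0 14 0 0.256 0 0'
python3 - <<'E'
from h import *
s=read_state();o=R.from_euler("xyz",s["eef_rot"]);print("F tool",o.inv().apply(s["wrist_force"]).round(1))
d=R.from_euler("z",-PU[2]).apply(s["ee_pos"]-U(*PU,[0,-.13,.06])[0]);print("th",np.arctan2(d[0],d[2])+.85,"r",np.hypot(d[0],d[2]),d[1])
for i in range(1,13):print(row(*press(max(.445-.05*i,-.02),.0085)),end="; ")
E
```

```text
time: 16.9
ee_pos: [0.6141, -0.129, 0.2322]
eef_rot: [-3.137, -0.407, 0.298]
wrist_force: [-3.6, 3.2, 6.6]
opening: 0.007
F tool [ 0.4 -4.1 -7. ]
th 0.443166378058821 r 0.1874714355599627 0.0038120300058507844
-9 0 0 -0.003 0.048 -0.004; -18 0 1 -0.003 0.098 -0.004; -28 0 2 -0.003 0.148 -0.004; -37 0 4 -0.003 0.198 -0.004; -46 1 6 -0.003 0.248 -0.004; -55 1 8 -0.003 0.298 -0.004; -64 1 11 -0.003 0.348 -0.004; -73 1 15 -0.002 0.398 -0.005; -81 1 18 -0.002 0.448 -0.005; -84 1 20 -0.002 0.463 -0.005; -84 1 20 -0.002 0.463 -0.005; -84 1 20 -0.002 0.463 -0.005;
```

```bash
python3 -m pendant '-9 0 0 0 0.048 0 0; -18 0 1 0 0.098 0 0; -28 0 2 0 0.148 0 0; -37 0 4 0 0.198 0 0; -46 0 6 0 0.248 0 0; -55 0 8 0 0.298 0 0; -64 0 11 0 0.348 0 0; -73 0 15 0 0.398 0 0; -80 0 18 0 0.44 0 0; -81 0 18 0 0.448 0 0; -81 0 18 0 0.448 0 0'
python3 - <<'E'
from h import *
s=read_state();o=R.from_euler("xyz",s["eef_rot"]);print("F tool",o.inv().apply(s["wrist_force"]).round(1))
d=R.from_euler("z",-PU[2]).apply(s["ee_pos"]-U(*PU,[0,-.13,.06])[0]);print("th",np.arctan2(d[0],d[2])+.85,"r",np.hypot(d[0],d[2]),d[1])
a=camera("side");print([np.round(d["rect"]).tolist() for d in outline_of("side","lever_grip")[:2]])
a=cv2.resize(a[100:300,240:440],(600,600),interpolation=cv2.INTER_CUBIC)
cv2.imwrite("pics/home.png",np.clip(a[:,:,::-1]*1.4,0,255).astype(np.uint8))
E
```

```text
time: 18.0
ee_pos: [0.5491, -0.149, 0.183]
eef_rot: [-3.133, -0.854, 0.291]
wrist_force: [-3.5, -1.2, 5.7]
opening: 0.006
F tool [ 1.8  0.1 -6.6]
th -0.007582077113680308 r 0.18794453795010116 0.0040740177908574395
[[344.0, 239.0, 58.0, 32.0]]
```

View pics/home.png

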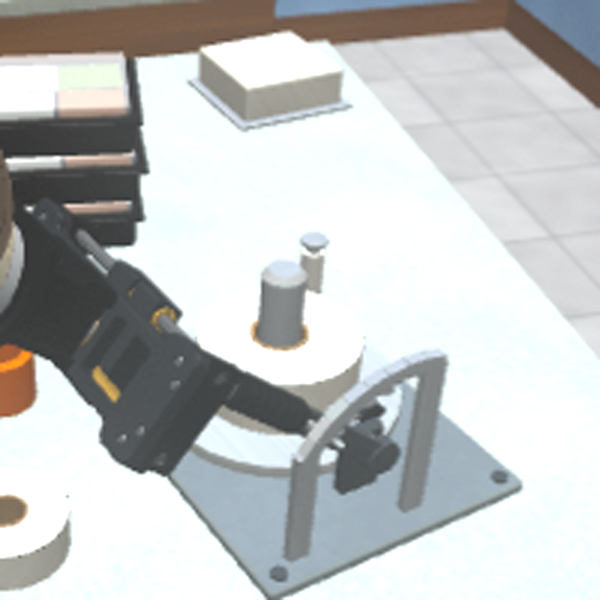

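The lever is at home with 6.6 N still on the button. I hold briefly, then back off along its axis.

```bash
python3 -m pendant '0 0 0 0 0 0 0; 0 0 0 0 0 0 0; 0 0 0 0 0 0 0; 0 0 0 0 0 0 0; 0 0 -10 0 0 0 0; 0 0 -30 0 0 0 0; 0 0 -60 0 0 0 0; 0 0 -60 0 0 0 0'
python3 -c "
from h import *
print(row([.40,-.30,.33],ori(.0,.2)))"
```

```text
time: 18.9
ee_pos: [0.5049, -0.1629, 0.2244]
eef_rot: [-3.137, -0.854, 0.294]
wrist_force: [-0.4, -0.0, 0.6]
opening: 0.007
-12 100 -176 -0.155 -0.649 0.260
```

```bash
python3 -m pendant '-2 5 -40 0 0 0 0; -4 20 -80 -0.03 -0.1 0.05 0; -8 50 -120 -0.06 -0.2 0.1 0; -12 100 -176 -0.1 -0.35 0.15 0; -12 100 -176 -0.155 -0.649 0.260 0; -12 100 -176 -0.155 -0.649 0.260 0; -12 100 -176 -0.155 -0.649 0.260 0; -12 100 -176 -0.155 -0.649 0.260 0; -12 100 -176 -0.155 -0.649 0.260 0'
python3 - <<'E'
from h import *
a=camera("side");b=camera("top")
print([proj("side",[U(*PU,lev(t,r))[0] for r in(.104,.158,.196)]).round(1).tolist() for t in(0,.16)])
for l in("lever_grip","button_top","fresh_roll","old_core","spent_center"):print(l,[np.round(d["rect"]).tolist() for d in outline_of("side",l)[:3]])
cv2.imwrite("pics/end.png",cv2.resize(np.clip(a[:,:,::-1]*1.4,0,255).astype(np.uint8)[110:420,180:560],(735,600),interpolation=cv2.INTER_CUBIC))
E
```

```text
time: 19.8
ee_pos: [0.4004, -0.2992, 0.3298]
eef_rot: [-3.14, -0.201, 0.003]
wrist_force: [0.1, 0.0, -0.5]
opening: 0.002
[[[339.5, 239.7], [323.0, 232.2], [310.5, 226.4]], [[344.9, 233.3], [331.7, 221.8], [321.5, 213.1]]]
lever_grip [[342.0, 238.0, 69.0, 34.0]]
button_top []
fresh_roll [[242.0, 273.0, 44.0, 44.0], [333.0, 220.0, 58.0, 52.0]]
old_core [[360.0, 392.0, 34.0, 49.0]]
spent_center [[292.0, 398.0, 39.0, 44.0], [240.0, 222.0, 26.0, 28.0], [327.0, 382.0, 167.0, 74.0]]
```

View pics/end.png

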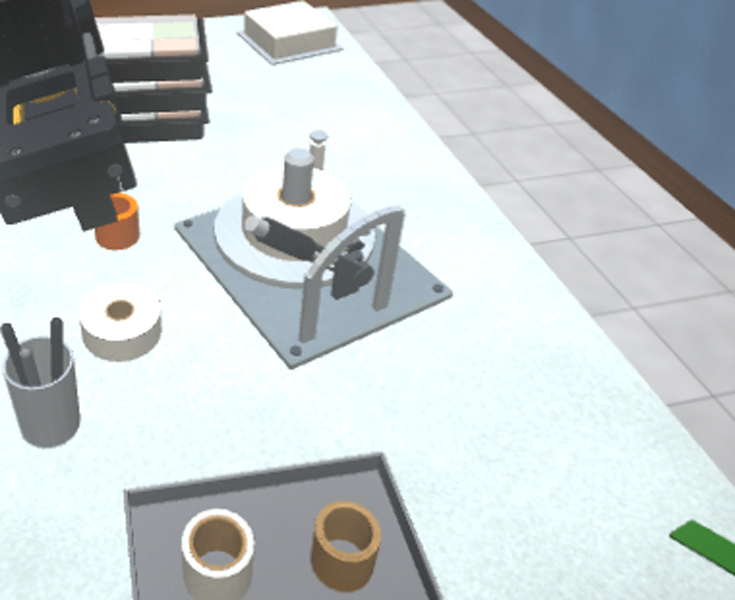

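The spent roll stands flat in the tray at (217,555), beside the old core at (345,545). The lever button at (253,225), i.e. side (311,226), matches the home prediction (310.5,226.4), and the fresh roll is still on the spindle.

```bash
python3 -c "
from bench import *
print(hand_in())"
```

```text
the job is handed in; nothing more can be done
None
```

The job is done and handed in at about 20 s on the robot's clock.

- **Brake on:** I gripped the lever and swung it to about 0.74 rad. When released it settled on the last notch; the camera showed the button at (365,178), against (366,179) expected for 0.70.
- **Spent roll:** I lifted it off the spindle and set it down in the tray, where it touched down with about 5 N. The last picture shows it standing flat beside the old core, clear of it.
- **Brake off:** I pressed the button with about 7 N while following the lever down. The last picture, taken after I backed off, shows the lever home: button at (311,226), against (310.5,226.4) expected.
- **Everything else:** in the last picture the fresh roll is still on the spindle and the robot touches nothing. The other objects in view look undisturbed.

**Checks that disagreed:**
- The lever was about 3.5 mm to the side of my first fit. That put up to 16 N of side force on the first grip, and I re-centred.
- The gripper stopped about 5 mm higher than commanded when I gripped the roll, with 6.6 N upward on the wrist. It lifted cleanly.
- The network did not find `button_top` in the last side picture, so I read the button's position off the picture by eye.

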